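# Change over the packing bench's air units

### The arm

A 6-joint arm with a two-finger parallel gripper is mounted at the origin on the work surface. World frame = base frame: x ahead of the robot, y to its left, z up, the work surface at z = 0. Lengths are in m, angles in rad, forces in N, time in s.
With the tool pointing down it reaches from about 0.35 to 0.975 m from the base axis. Payload 4.9 kg.
Tool frame: the origin (TCP) lies at the very end of the fingers, on their centre line; the grasp point (between the pads) lies 19 mm behind it; z points along the fingers, y is the direction in which the jaws open and shut (so a half turn about z gives the same grasp; the last joint's range is limited). The gripper opens to 85 mm and grips with 20 to 120 N. Pads are 22 mm wide; open, the fingers measure 114 mm over their backs; the gripper's body (76 mm by 85 mm) begins 54 mm behind the grasp point. The pads swing forward as they close: fully open they stand 13 mm farther back than shut.
Start: joints at [1.219, 0.053, 1.613, -0, 1.476, -0.119], TCP at [0.144, 0.608, 0.231] pointing down, gripper open.
Joint ranges: [-3.01, 3.01], [-1.01, 2.22], [0.06, 2.58], [-1.02, 4.17], [0.09, 2.62], [-3.14, 3.14]. Speed limits (rad/s): [2.57, 2.57, 3.14, 3.14, 3.14, 3.14].

### API

Orientations are given as a rotation vector (axis times angle).
In Python, from station import ctrl gives the robot as it stands.
- The arm moves only by the tool apply_moves, never from a script. Its argument "deltas" is a list of rows, each a list of 5 numbers: the shift along the tool's x, y, z in m, then the turn about the tool's z in rad, then the gripper's target within -1 to 1 (fully open at 1, half-way at 0, shut at -1). A call has exactly 8 rows; each row shifts and turns the pose as measured when the row begins, along the tool's axes as they then stand; what a row does not reach is not made up. A row lasts 1/8 s, in which the tool goes at most 62.5 mm and 10.7 degrees, less where a joint would pass 70% of its speed; a pose out of reach is approached as far as the arm can. A call with a gripper value outside its range is refused whole. The fingers move at their own pace and stop on an object; "grip_force" is the grip in N (left out, the last holds). Time passes only in rows, so rows that do not move let the fingers close, or fill a call up. It gives the time, the measured TCP pose, the force and the opening at its end, in the units of the state.
- ctrl.get_obs(): the state, without advancing time (a new reading comes with each control period).
- ctrl.get_image(name): name is "side" or "top"; returns a dict with "img" (400x640x3 uint8, red, green, blue), "range_z" (400x640 float32, m along the optical axis (not along the pixel's ray), 0 where there is no reading), "mtx" (3x3 intrinsics, pixels), "eye" and "attitude" of the camera in the world. Camera axes: x right, y down, z forward; pixel columns grow to the right and rows downward; lengths in m; the calibration is good to about 2 mm. A picture is of the moment at which its call begins.
- ctrl.finish_job(): hands the job in, once; it reports no verdict.
Trained networks look in a picture, given as the dict that the camera call returned (one of the last four; its "shot" number tells which), for a name from the list of things; names that differ only in an ending like _2 or _b are one class to them, and where a whole thing is asked for, a point or a joint stands for the part that bears it (a point fixed in the world has none). Each returns a list of dicts, best first, with "confidence" (0 to 1); they miss things now and then, are a little off and sometimes report something else, mostly with a low value. They report only what shows in the picture. A call takes as long as a camera call.
- ctrl.search_frame(picture, target): "extent" ([left, top, width, height] in pixels, round what is visible of it).
- ctrl.spot_point(picture, target): "uv" ([column, row] in pixels: a listed point, or the origin of a listed thing).
The state is a dict: "t": time; "q": joint angles; "dq": joint speeds; "effort": joint torques, N m; "tool_pos": TCP position; "tool_rot": TCP orientation; "contact_force": force on the tool from outside, world axes, zero at the start; "wrist_torque": the same for the moment, N m; "opening": finger opening in m.
Only numpy, scipy, OpenCV 4.12 (cv2) and the standard library are available. Lean on these libraries where they do the work, as an engineer would, in place of code of your own. Each camera call takes 0.05 s, during which the arm holds its last target.

### The job

Change the bench's compressed air over from the unit that is running (its valve lever lies along its pipe) to the one standing by (its lever lies across its pipe). First shut the running unit, turning its lever the quarter turn to the stop, square across the pipe; then open the other one, turning its lever to the stop so that it lies along its pipe. Never have both open at once, and leave both levers released and the tubes and other loose things where they stand.

Things in the scene. Friction and masses are not known exactly. Their poses are not given: they have to be found in the camera images.
- running_unit: Fixed air unit running at the start (lever along its pipe). Pipe 27 mm thick, centre 80 mm up, along this body's x from -130 (robot side) to +165 mm, elbowed down to a 340 x 80 x 8 mm plate. Brass ball valve at x = 0, stem upright on this z axis; origin on the bench under it. At x = +110 mm a 56 mm grey regulator, 145 mm high, gauge to y = -50 mm.
- running_lever (a joint): Lever angle of the running unit about its upright stem, rad. 0 = shut, hard stop, lever square across the pipe to the unit's +y; 1.571 = fully open, hard stop, lever along the pipe to the unit's -x (robot side). Grows anticlockwise from above. Starts at 1.3 to 1.571 (open). Stays where left; turning takes about 0.3 N m (3 to 4 N at the sleeve).
- running_grip (a point): Middle of the black sleeve on the running unit's lever, 90 mm from the stem axis, 150 mm above the bench; moves with the lever. Its y axis points outwards along the lever, z up. Sleeve 85 mm long (45 to 130 mm from the stem axis), 22 mm wide, 12 mm thick, flat and level. What lies under it (pipe, clamp) is at most 99 mm above the bench.
- standby_unit: Fixed air unit standing by at the start (lever across its pipe), on the other side of the bench from the running unit (either may be left). Same shape, sizes and axes as running_unit: x along the pipe away from the robot, z the stem axis, origin on the bench under the stem. Only the lever direction tells the two apart.
- standby_lever (a joint): Lever angle of the standby unit about its upright stem, rad. 0 = shut, hard stop, lever square across the pipe to the unit's +y; 1.571 = fully open, hard stop, lever along the pipe to the unit's -x (robot side). Grows anticlockwise from above. Starts at 0 to 0.2 (shut). Stays where left; turning takes about 0.3 N m (3 to 4 N at the sleeve).
- standby_grip (a point): Middle of the black sleeve on the standby unit's lever, 90 mm from the stem axis, 150 mm above the bench; moves with the lever. Its y axis points outwards along the lever, z up. Sleeve 85 mm long (45 to 130 mm from the stem axis), 22 mm wide, 12 mm thick, flat and level. What lies under it (pipe, clamp) is at most 99 mm above the bench.
- open_tube: Bystander: open cardboard tube, 80 mm across, 88 mm high with a black rim standing on the bench; origin at the centre of its underside.
- tube_mid: Bystander: cardboard tube with black lid, 83 mm across, 88 mm high, standing on the bench; origin at the centre of its underside.
- tube_left: Bystander: cardboard tube with black lid, 83 mm across, 88 mm high, standing on the bench; origin at the centre of its underside.
- tube_right: Bystander: cardboard tube with black lid, 83 mm across, 88 mm high, standing on the bench; origin at the centre of its underside.
- stamp: Bystander: wooden hand stamp with round knob, 60 mm across, 84 mm high, standing on the bench; origin at the centre of its underside.
- tape_dispenser: Bystander: grey tape dispenser 160 x 60 mm, 94 mm high, standing on the bench; origin at the centre of its underside.

How it is judged:
By the outcome, as a careful person would: the job done as asked, in the order asked, and still so for the second after the job is handed in, with the robot touching nothing.
It also fails if it takes over 45 s, if anything falls off the work surface, if the arm or the gripper's body presses on something with over 40 N, if the wrist force passes 120 N, or if a joint passes its speed limit or range.

## Working session

There is one attempt and no reset: what is moved stays moved. The work goes in short steps, Python scripts to look and compute and a tool call to move; the robot and the scene stay as the last step left them, time stands still between calls to the robot, and variables do not carry over. Pictures are saved under pics/ and viewed, and the job is handed in when it is done.

Besides the shell and the picture viewer there is one more tool, called after "Call:" as name(argument=value, ...) on one line, values as JSON. apply_moves: Moves the arm, as the interface text tells. Its arguments: {"type":"object","properties":{"deltas":{"type":"array"},"grip_force":{"type":"number"}},"required":["deltas"]}

```bash
mkdir -p pics; ls
python3 - <<'E'
from station import ctrl
import cv2,pickle
o=ctrl.get_obs();print({k:(v if not hasattr(v,'round') else v) for k,v in o.items()})
for n in ("top","side"):
    p=ctrl.get_image(n);cv2.imwrite(f"pics/{n}0.png",p["img"][:,:,::-1])
    print(n,p["eye"],p["attitude"],p["mtx"])
    pickle.dump(p,open(f"{n}0.pkl","wb"))
    for t in ("running_grip","standby_grip","running_unit","standby_unit"):
        print(t,[(d["uv"],d["confidence"]) for d in ctrl.spot_point(p,t)][:3])
E
```

```text
pics
{'t': 0.0, 'q': array([ 1.21898023e+00,  5.33321456e-02,  1.61427675e+00, -3.42215407e-05,
        1.47598301e+00, -1.19013668e-01]), 'dq': array([ 0.00117101,  0.00139881, -0.00047867, -0.0004355 , -0.00117097,
       -0.00074218]), 'effort': array([-3.02253262e-03, -3.93700111e+01, -3.70169699e+01, -3.91071553e-04,
        7.39225798e-03,  2.38293080e-05]), 'tool_pos': array([0.14399568, 0.60755726, 0.23008864]), 'tool_rot': array([-3.64804374e-01, -3.11990242e+00,  3.06584941e-03]), 'contact_force': array([ 0.02650071, -0.13929469, -0.71210699]), 'wrist_torque': array([ 0.00962498, -0.01385541, -0.04202355]), 'opening': 0.08517757630153937}
top [0.28465028 0.01116131 1.28803323] [-2.11243538  2.0924674  -0.23022351] [[368.25356053   0.         323.89917171]
 [  0.         368.25356053 194.95798633]
 [  0.           0.           1.        ]]
running_grip [([259.8, 222.1], 0.78)]
standby_grip [([357.7, 204.3], 0.59)]
running_unit [([273.2, 205.6], 0.65)]
standby_unit [([380.6, 205.7], 0.94), ([193.3, 212.6], 0.55)]
side [ 0.0417303  -1.33310705  0.8976319 ] [-2.04586481  0.39496054 -0.21942706] [[458.84204819   0.         318.19101834]
 [  0.         458.84204819 203.13697266]
 [  0.           0.           1.        ]]
running_grip [([267.8, 175.1], 0.53), ([349.0, 224.5], 0.4), ([300.3, 170.7], 0.21)]
standby_grip [([269.3, 177.2], 0.69), ([315.1, 207.0], 0.52), ([268.6, 171.6], 0.22)]
running_unit [([296.1, 205.6], 0.68)]
standby_unit [([331.4, 257.1], 0.9)]
```

View pics/top0.png

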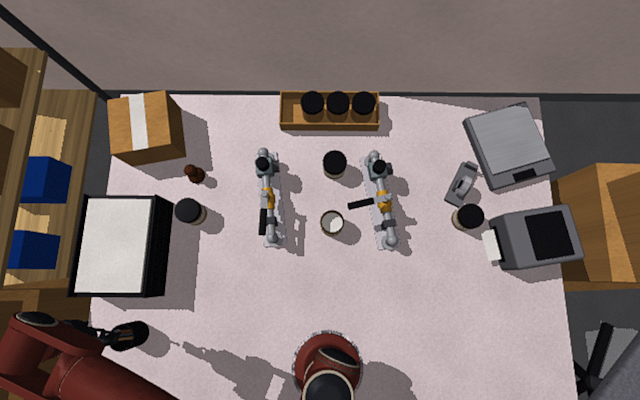

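View pics/side0.png

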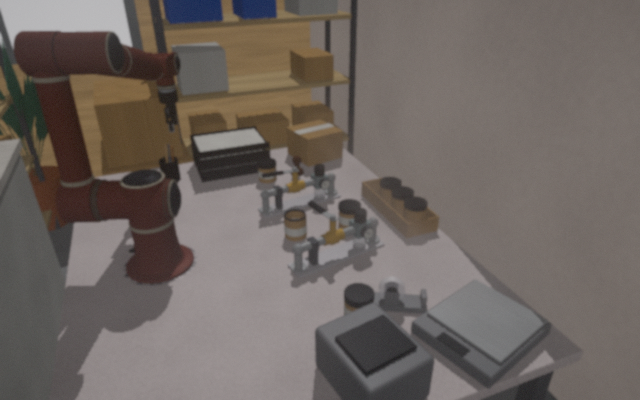

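The top view shows the running unit on the left: its sleeve is at about (263,222), along the pipe. The standby unit is on the right, with its sleeve at about (361,204) pointing left. The open tube is between them at (332,222), with its lid near (335,162). Next I'll measure the sleeves and stems by depth.

```bash
cat > h.py <<'E'
import numpy as np,cv2
from scipy.spatial.transform import Rotation as R
def cloud(p):
    z=p["range_z"];K=p["mtx"];v,u=np.mgrid[:z.shape[0],:z.shape[1]]
    c=np.stack([(u-K[0,2])/K[0,0]*z,(v-K[1,2])/K[1,1]*z,z],-1)
    return c@R.from_rotvec(p["attitude"]).as_matrix().T+np.array(p["eye"])
def sleeve(p,box):
    w=cloud(p);l,t,r,b=box
    W=w[t:b,l:r].reshape(-1,3);C=p["img"][t:b,l:r].reshape(-1,3)
    m=(W[:,2]>.135)&(W[:,2]<.175)&(C.max(1)<60)
    P=W[m];c=P[:,:2].mean(0);
    rect=cv2.minAreaRect(P[:,:2].astype(np.float32))
    d=np.linalg.svd(P[:,:2]-c)[2][0] if len(P)>2 else None
    return len(P),c,d,np.median(P[:,2]),rect
E
python3 - <<'E'
from h import *
import pickle
np.set_printoptions(precision=4,suppress=True)
p=pickle.load(open("top0.pkl","rb"));w=cloud(p)
print("R",sleeve(p,(245,190,285,245)))
print("S",sleeve(p,(340,185,392,225)))
# pipe axis: yellow stem / pipe
for nm,(l,t,r,b) in {"R":(245,140,300,255),"S":(355,140,410,255)}.items():
    W=w[t:b,l:r].reshape(-1,3);C=p["img"][t:b,l:r].reshape(-1,3).astype(int)
    y=(C[:,0]>130)&(C[:,2]<90)&(C[:,0]-C[:,2]>60)&(W[:,2]>.05)
    print(nm,"yellow",y.sum(),W[y].mean(0),W[y].min(0),W[y].max(0), "hi",W[y&(W[:,2]>.13)].mean(0) )
    m=(W[:,2]>.08)&(W[:,2]<.1)&(C.min(1)>80)&(~y)
    q=cv2.fitLine(W[m][:,:2].astype(np.float32),cv2.DIST_HUBER,0,.01,.01).ravel();print("pipe",m.sum(),q)
    g=W[:,2]>.14;  print("top reg",W[(W[:,2]>.138)&(W[:,0]>W[:,0].max()-.13)].mean(0), W[:,2].max())
for n,(u,v) in dict(open=(332,222),mid=(335,162)).items(): print(n,w[v,u])
big=cv2.resize(p["img"][130:260,230:420],None,fx=4,fy=4,interpolation=cv2.INTER_CUBIC)
cv2.imwrite("pics/crop0.png",big[:,:,::-1])
E
```

```text
R (165, array([0.4537, 0.2062]), array([-0.9994,  0.0333]), np.float64(0.15602790573449798), ((0.45433494448661804, 0.20627059042453766), (0.01929810829460621, 0.07958559691905975), 88.50341796875))
S (158, array([ 0.515 , -0.0987]), array([ 0.2306, -0.973 ]), np.float64(0.156617747499055), ((0.5210413932800293, -0.12178483605384827), (0.018722616136074066, 0.13148194551467896), 14.0403470993042))
R yellow 48 [0.5464 0.2018 0.0986] [0.5082 0.1909 0.0909] [0.5791 0.2232 0.104 ] hi [nan nan nan]
pipe 317 [0.9905 0.1374 0.5152 0.2034]
top reg [0.6628 0.2225 0.1452] 1.2880332343482441
S yellow 72 [ 0.5448 -0.1724  0.1003] [ 0.5152 -0.1894  0.0838] [ 0.5714 -0.1541  0.1544] hi [ 0.5455 -0.1678  0.1525]
pipe 396 [ 0.983   0.1838  0.5392 -0.1793]
top reg [ 0.6615 -0.1611  0.1457] 1.2880332343482441
open [ 0.4707 -0.0113  0.0464]
mid [ 0.671  -0.0197  0.0875]<stdin>:11: RuntimeWarning: Mean of empty slice.
  ret = um.true_divide(
```

View pics/crop0.png

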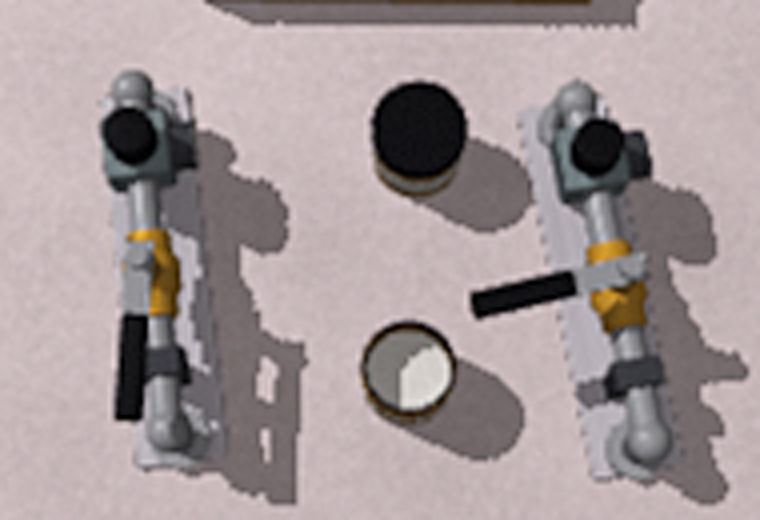

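```bash
cat >> h.py <<'E'
def blob(p,box):
    w=cloud(p);l,t,r,b=box
    W=w[t:b,l:r];C=p["img"][t:b,l:r]
    m=((W[:,:,2]>.145)&(W[:,:,2]<.17)&(C.max(2)<60)).astype(np.uint8)
    n,L,s,_=cv2.connectedComponentsWithStats(m)
    k=1+s[1:,4].argmax();P=W[L==k][:,:2].astype(np.float32)
    rc=cv2.minAreaRect(P);bp=cv2.boxPoints(rc);e=[bp[1]-bp[0],bp[2]-bp[1]];e=max(e,key=np.linalg.norm)
    d=np.linalg.svd(P-P.mean(0))[2][0]
    return dict(n=len(P),mean=P.mean(0),rect_c=rc[0],size=rc[1],dir_svd=np.arctan2(d[1],d[0]),dir_rect=np.arctan2(e[1],e[0]))
E
python3 - <<'E'
from h import *
import pickle
np.set_printoptions(precision=4,suppress=True)
p=pickle.load(open("top0.pkl","rb"))
print("R",blob(p,(245,190,285,245)))
print("S",blob(p,(340,185,392,225)))
E
```

```text
R {'n': 165, 'mean': array([0.4537, 0.2062], dtype=float32), 'rect_c': (0.45433494448661804, 0.20627059042453766), 'size': (0.01929810829460621, 0.07958559691905975), 'dir_svd': np.float32(3.1082802), 'dir_rect': np.float32(-0.026120303)}
S {'n': 157, 'mean': array([ 0.5149, -0.0981], dtype=float32), 'rect_c': (0.5150681138038635, -0.09789867699146271), 'size': (0.018722616136074066, 0.08223848789930344), 'dir_svd': np.float32(-1.3306023), 'dir_rect': np.float32(-1.3257465)}
```

Call:
apply_moves(deltas=[[-0.048,-0.038,0,0,0.3],[-0.048,-0.038,0,0,0.3],[-0.048,-0.038,0,0,0.3],[-0.048,-0.038,0,0,0.3],[-0.048,-0.038,0,0,0.3],[-0.048,-0.038,0,0,0.3],[-0.048,-0.038,0,0,0.3],[-0.048,-0.038,0,0,0.3]], grip_force=25)

```text
t: 1.5
tool_pos: [0.4539, 0.2185, 0.2331]
tool_rot: [0.35, 3.116, 0.007]
contact_force: [1.1, 0.6, 0.3]
opening: 0.0555
```

```bash
cat > rem.py <<'E'
import sys
from h import *
from station import ctrl
np.set_printoptions(precision=4,suppress=True)
o=ctrl.get_obs();M=R.from_rotvec(o["tool_rot"]).as_matrix()
x,y,z,psi=map(float,sys.argv[1:5])
d=np.array([x,y,z])-o["tool_pos"];py=np.arctan2(M[1,1],M[0,1])
print("t",o["t"],"pos",o["tool_pos"],"psi",py,"F",o["contact_force"],"T",o["wrist_torque"],"open",o["opening"],"q",o["q"])
print("tool delta",M.T@d,"turn",-(((psi-py)+np.pi/2)%np.pi-np.pi/2))
E
python3 rem.py .454 .206 .131 1.538
```

```text
t 1.5 pos [0.4539 0.2185 0.2331] psi 1.347065532812066 F [1.0997 0.6219 0.3434] T [ 0.0383  0.0093 -0.0416] open 0.05548892455147486 q [ 0.2997 -0.2497  1.8913  0.0019  1.4932 -1.0475]
tool delta [-0.0024 -0.0126  0.102 ] turn -0.19093446718793405
```

Call:
apply_moves(deltas=[[-0.001,-0.006,0,-0.1,0.3],[0,-0.006,0,-0.09,0.3],[0,0,0.02,0,0.3],[0,0,0.025,0,0.3],[0,0,0.025,0,0.3],[0,0,0.015,0,0.3],[0,0,0.009,0,0.3],[0,0,0.006,0,0.3]])

```text
t: 2.5
tool_pos: [0.4547, 0.2035, 0.1264]
tool_rot: [0.065, 3.135, 0.006]
contact_force: [-0.4, -0.2, 0.4]
opening: 0.0557
```

```bash
python3 rem.py .454 .206 .131 1.538
python3 - <<'E'
from station import ctrl
import cv2
p=ctrl.get_image("side");cv2.imwrite("pics/s1.png",cv2.resize(p["img"][100:280,180:420],None,fx=3,fy=3,interpolation=cv2.INTER_CUBIC)[:,:,::-1])
E
```

```text
t 2.5 pos [0.4547 0.2035 0.1264] psi 1.5295776107658376 F [-0.3684 -0.248   0.4014] T [-0.0126  0.0423  0.0548] open 0.05565481052960615 q [ 0.2701 -0.1716  2.0076  0.0022  1.2991 -1.2601]
tool delta [ 0.0008  0.0025 -0.0046] turn -0.008422389234162386
```

View pics/s1.png

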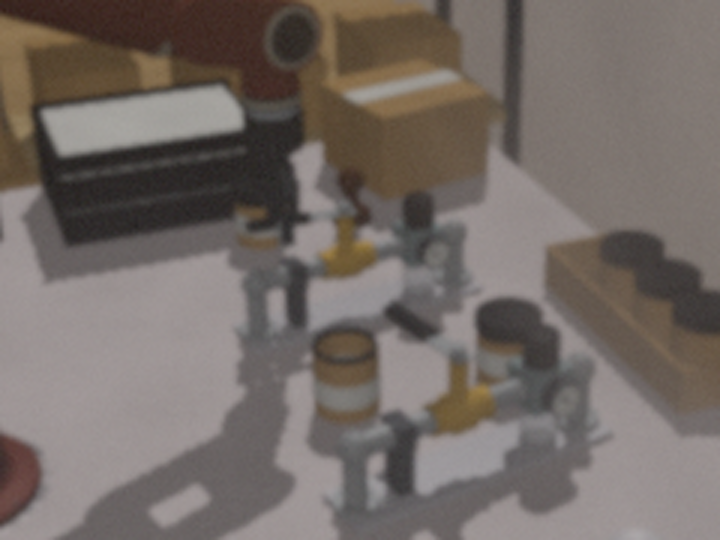

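The side view shows the fingers straddling the running unit's sleeve, around (265,215) in the crop. I'll close them on it.

Call:
apply_moves(deltas=[[0,0.002,-0.004,0,-0.1],[0,0,0,0,-0.5],[0,0,0,0,-0.7],[0,0,0,0,-0.7],[0,0,0,0,-0.7],[0,0,0,0,-0.7],[0,0,0,0,-0.7],[0,0,0,0,-0.7]], grip_force=25)

```text
t: 3.55
tool_pos: [0.4553, 0.2057, 0.1315]
tool_rot: [0.063, 3.134, 0.006]
contact_force: [0.3, 0.9, -2.5]
opening: 0.0211
```

```bash
python3 rem.py .454 .206 .131 1.538
```

```text
t 3.55 pos [0.4553 0.2057 0.1315] psi 1.5306104392075652 F [ 0.3125  0.855  -2.539 ] T [-0.0215 -0.0107  0.2121] open 0.021123976299475603 q [ 0.2743 -0.1748  2.0014  0.0017  1.3068 -1.2568]
tool delta [0.0013 0.0003 0.0005] turn -0.007389560792434802
```

Call:
apply_moves(deltas=[[-0.0006,0.0107,0,0.12,-0.7],[-0.001,0.0133,0,0.15,-0.7],[-0.001,0.0133,0,0.15,-0.7],[-0.001,0.0133,0,0.15,-0.7],[-0.001,0.0133,0,0.15,-0.7],[-0.001,0.0133,0,0.15,-0.7],[-0.001,0.0133,0,0.15,-0.7],[-0.0006,0.0107,0,0.12,-0.7]])

```text
t: 4.55
tool_pos: [0.5099, 0.2833, 0.1314]
tool_rot: [1.797, 2.575, -0.004]
contact_force: [-2.6, -2.4, 0.2]
opening: 0.0217
```

```bash
python3 rem.py .532 .292 .131 .138
```

```text
t 4.55 pos [0.5099 0.2833 0.1314] psi 0.3526106710421466 F [-2.6184 -2.4319  0.2053] T [-0.3806  0.1137  0.1433] open 0.021727955064862903 q [ 0.3809  0.0377  1.8    -0.0029  1.3054  0.0291]
tool delta [0.0005 0.0237 0.0004] turn 0.2146106710421467
```

Call:
apply_moves(deltas=[[-0.0004,0.0088,0,0.1,-0.7],[-0.0003,0.008,0,0.09,-0.7],[0,0.004,0,0.04,-0.7],[0,0.002,0,0.02,-0.7],[0,0.002,0,0.01,-0.7],[0,0,0,0,-0.7],[0,0,0,0,-0.7],[0,0,0,0,-0.7]])

```text
t: 5.55
tool_pos: [0.5279, 0.2877, 0.1315]
tool_rot: [-2.11, -2.319, 0.036]
contact_force: [-1.9, -0.8, -0.6]
opening: 0.0219
```

```bash
python3 rem.py .532 .292 .131 .138
```

```text
t 5.55 pos [0.5279 0.2877 0.1315] psi 0.093998550721127 F [-1.8519 -0.7958 -0.6431] T [-0.1821 -0.1203  0.9836] open 0.02192699266871726 q [ 0.3773  0.0929  1.7421 -0.0044  1.33    0.2843]
tool delta [0.0039 0.0045 0.0003] turn -0.04400144927887295
```

Call:
apply_moves(deltas=[[0,0.003,0,0,-0.7],[0,0.003,0,0,-0.7],[0,0.003,0,0,-0.7],[0,0.003,0,0,-0.7],[0,0,0,0,-0.7],[0,0,0,0,-0.7],[0,0,0,0,-0.7],[0,0,0,0,-0.7]])

```text
t: 6.55
tool_pos: [0.5272, 0.2874, 0.1312]
tool_rot: [-2.096, -2.302, 0.082]
contact_force: [-4.8, -0.8, -0.5]
opening: 0.0213
```

```bash
python3 rem.py .532 .292 .131 .138
python3 - <<'E'
from station import ctrl
import cv2
p=ctrl.get_image("top");cv2.imwrite("pics/t2.png",cv2.resize(p["img"][130:260,230:420],None,fx=4,fy=4,interpolation=cv2.INTER_CUBIC)[:,:,::-1])
E
```

```text
t 6.55 pos [0.5272 0.2874 0.1312] psi 0.09308175949475847 F [-4.7511 -0.7915 -0.4962] T [-0.1578 -0.2004  0.7141] open 0.021334162505862047 q [0.3745 0.1142 1.7204 0.0016 1.3665 0.2806]
tool delta [ 0.0041  0.0052 -0.0002] turn -0.04491824050524151
```

View pics/t2.png

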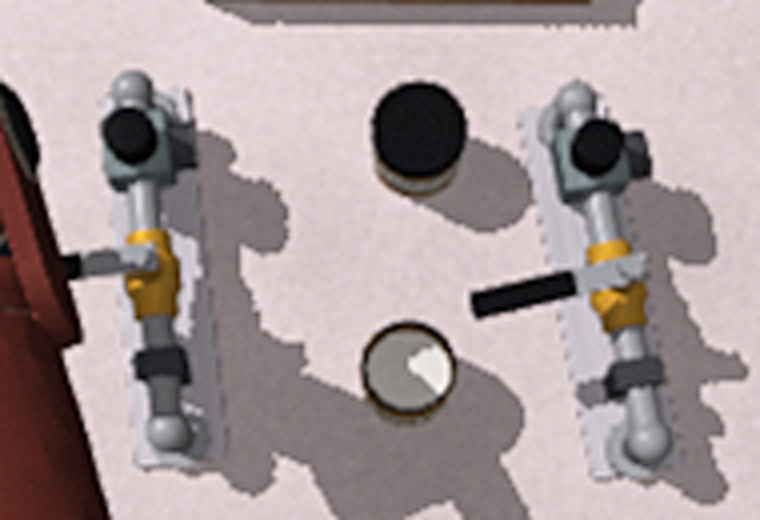

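Call:
apply_moves(deltas=[[0,0,0,0,-0.2],[0,0,0,0,0.3],[0,0,0,0,0.3],[0,0,0,0,0.3],[0,0,0,0,0.3],[0,0,0,0,0.3],[0,0,-0.02,0,0.3],[0,0,-0.02,0,0.3]])

```text
t: 7.6
tool_pos: [0.5299, 0.2881, 0.1726]
tool_rot: [-2.101, -2.295, 0.081]
contact_force: [0.4, 0.1, 0.6]
opening: 0.0557
```

```bash
python3 rem.py .532 .292 .131 .138
python3 - <<'E'
from station import ctrl
from h import *
o=ctrl.get_obs();print(R.from_rotvec(o["tool_rot"]).as_matrix())
p=ctrl.get_image("top");cv2.imwrite("pics/t3.png",cv2.resize(p["img"][130:260,230:420],None,fx=4,fy=4,interpolation=cv2.INTER_CUBIC)[:,:,::-1])
E
```

```text
t 7.6 pos [0.5299 0.2881 0.1726] psi 0.08776190790386043 F [0.4416 0.116  0.5994] T [-0.0095 -0.019   0.0077] open 0.05567357452667709 q [0.3731 0.0826 1.682  0.0033 1.4369 0.2844]
tool delta [0.0043 0.0048 0.0413] turn -0.05023809209613961
[[-0.08843714  0.9944499  -0.05699359]
 [ 0.99598816  0.08749958 -0.01874581]
 [-0.01365486 -0.05842277 -0.99819854]]
```

View pics/t3.png

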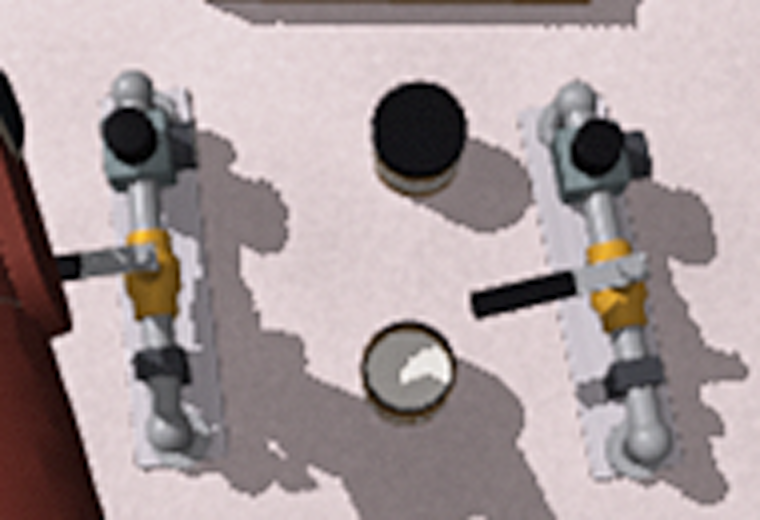

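Call:
apply_moves(deltas=[[0,0,-0.05,0,0.3],[-0.055,-0.007,-0.008,0,0.3],[-0.055,-0.007,-0.003,0,0.3],[-0.055,-0.007,-0.003,0,0.3],[-0.055,-0.008,-0.003,0,0.3],[-0.055,-0.008,-0.003,0,0.3],[-0.055,-0.008,-0.003,0,0.3],[-0.045,-0.008,-0.002,0,0.3]])

```text
t: 8.65
tool_pos: [0.5198, -0.0961, 0.2741]
tool_rot: [-2.105, -2.316, 0.053]
contact_force: [0.8, -0.1, 0.3]
opening: 0.0558
```

```bash
python3 rem.py .515 -.098 .131 .24
python3 - <<'E'
from station import ctrl
from h import *
p=ctrl.get_image("top");cv2.imwrite("pics/t4.png",cv2.resize(p["img"][130:260,230:420],None,fx=4,fy=4,interpolation=cv2.INTER_CUBIC)[:,:,::-1])
print(blob(p,(225,180,275,215)))
E
```

```text
t 8.65 pos [ 0.5198 -0.0961  0.2741] psi 0.09512373266722388 F [ 0.8374 -0.106   0.317 ] T [-0.0209  0.0026  0.0009] open 0.05578528499007346 q [-0.3097 -0.1829  1.7671 -0.026   1.5812 -0.4051]
tool delta [ 0.0006 -0.0004  0.1432] turn -0.14487626733277614
{'n': 148, 'mean': array([0.528378 , 0.2900888], dtype=float32), 'rect_c': (0.5291910767555237, 0.2902521789073944), 'size': (0.018289288505911827, 0.07827743887901306), 'dir_svd': np.float32(1.724175), 'dir_rect': np.float32(-1.430497)}
```

View pics/t4.png

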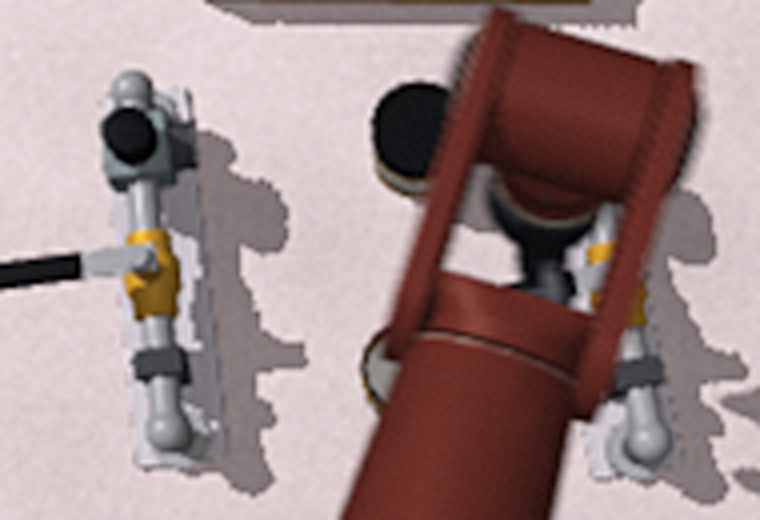

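Run:
```python
from h import *
import pickle
np.set_printoptions(precision=4,suppress=True)
p=pickle.load(open("top0.pkl","rb"));w=cloud(p)
for nm,(l,t,r,b) in {"R":(240,135,300,255),"S":(345,140,410,260)}.items():
    W=w[t:b,l:r].reshape(-1,3).astype(float);W=W[W[:,2]<1]
    # ridge: points with z .086-.1, fit cylinder axis (r=13.5mm at z=.08)
    m=(W[:,2]>.078)&(W[:,2]<.0965);P=W[m]
    from scipy.optimize import least_squares
    def f(a): 
        d=-np.sin(a[0])*P[:,0]+np.cos(a[0])*P[:,1]-a[1]
        return np.hypot(d,P[:,2]-a[2])-.0135
    s=least_squares(f,[.16,W[:,1].mean()-.09,.08],loss="soft_l1",f_scale=.001)
    good=np.abs(f(s.x))<.003
    print(nm,"cyl yaw",s.x,good.sum(),len(P))
    pl=W[(W[:,2]>.005)&(W[:,2]<.012)];print("plate n",len(pl))
    if len(pl)>50:
        c=cv2.minAreaRect(pl[:,:2].astype(np.float32));print(c)
print("bench z noise",np.std(w[260:300,280:300,2]),np.median(w[260:300,280:300,2]))
```

```text
R cyl yaw [0.1344 0.1291 0.082 ] 268 475
plate n 942
((0.5816506743431091, 0.21509332954883575), (0.43903252482414246, 0.21723288297653198), 1.3936786651611328)
S cyl yaw [ 0.1885 -0.2791  0.0821] 316 554
plate n 1009
((0.5669267773628235, -0.1755058765411377), (0.23547698557376862, 0.43562301993370056), 89.81267547607422)
bench z noise 0.0908233044316178 0.0010205080348810736
```

The running lever now measures about 0.14–0.15 rad against a pipe heading of 0.134, so it's square. It also resisted a 0.7–1 N m couple without moving, so it's on the stop. Next is the standby lever.

Call:
apply_moves(deltas=[[0,0,0.02,-0.08,0.3],[0,0,0.03,-0.065,0.3],[0,0,0.03,0,0.3],[0,0,0.025,0,0.3],[0,0,0.02,0,0.3],[0,0,0.009,0,0.3],[0,0,0.004,0,0.3],[0,0,0,0,0.3]])

```text
t: 9.7
tool_pos: [0.5203, -0.1071, 0.1429]
tool_rot: [1.941, 2.463, -0.047]
contact_force: [0.5, 0.0, -0.2]
opening: 0.0555
```

```bash
python3 rem.py .515 -.097 .131 .24
```

```text
t 9.7 pos [ 0.5203 -0.1071  0.1429] psi 0.23566070345427262 F [ 0.4623  0.0157 -0.1802] T [0.009  0.0222 0.0056] open 0.05550127818855408 q [-0.3271 -0.094   1.9089 -0.0309  1.3323 -0.5556]
tool delta [ 0.0113 -0.0026  0.0117] turn -0.0043392965457274
```

Call:
apply_moves(deltas=[[0.006,-0.001,0.005,0,0.3],[0.005,-0.001,0.005,0,0.3],[0,0,0.002,0,0.0],[0,0,0,0,-0.5],[0,0,0,0,-0.7],[0,0,0,0,-0.7],[0,0,0,0,-0.7],[0,0,0,0,-0.7]])

```text
t: 10.7
tool_pos: [0.5157, -0.0965, 0.1318]
tool_rot: [1.943, 2.461, -0.046]
contact_force: [-1.6, 1.1, 0.5]
opening: 0.0216
```

```bash
python3 rem.py .515 -.097 .131 .24
```

```text
t 10.7 pos [ 0.5157 -0.0965  0.1318] psi 0.23382624368150204 F [-1.6321  1.0658  0.5074] T [ 0.1126  0.2288 -0.3345] open 0.02158038979632896 q [-0.3109 -0.0989  1.933  -0.0306  1.3126 -0.5371]
tool delta [-0.0003 -0.0008  0.0009] turn -0.006173756318498036
```

Call:
apply_moves(deltas=[[-0.0006,-0.0107,0,-0.12,-0.7],[-0.001,-0.0133,0,-0.15,-0.7],[-0.001,-0.0133,0,-0.15,-0.7],[-0.001,-0.0133,0,-0.15,-0.7],[-0.001,-0.0133,0,-0.15,-0.7],[-0.001,-0.0133,0,-0.15,-0.7],[-0.001,-0.0133,0,-0.15,-0.7],[-0.0006,-0.0107,0,-0.12,-0.7]])

```text
t: 11.7
tool_pos: [0.4449, -0.1682, 0.1319]
tool_rot: [-0.255, -3.112, 0.044]
contact_force: [0.0, 0.9, -1.8]
opening: 0.0217
```

```bash
python3 rem.py .448 -.199 .131 1.759
```

```text
t 11.7 pos [ 0.4449 -0.1682  0.1319] psi 1.4076315463047173 F [ 0.0349  0.8661 -1.8171] T [-0.0455 -0.1636 -0.3902] open 0.02174334802341575 q [-0.498  -0.2244  2.0431 -0.0348  1.3291 -1.897 ]
tool delta [-0.0081 -0.0299  0.0017] turn -0.3513684536952826
```

Call:
apply_moves(deltas=[[-0.0006,-0.0107,0,-0.12,-0.7],[-0.0006,-0.0107,0,-0.12,-0.7],[-0.0003,-0.0071,0,-0.08,-0.7],[0,-0.004,0,-0.02,-0.7],[0,-0.004,0,-0.02,-0.7],[0,-0.003,0,-0.01,-0.7],[0,0,0,0,-0.7],[0,0,0,0,-0.7]])

```text
t: 12.7
tool_pos: [0.4448, -0.2022, 0.1317]
tool_rot: [0.331, -3.096, 0.01]
contact_force: [-2.4, -0.2, -0.4]
opening: 0.0215
```

```bash
python3 rem.py .448 -.199 .131 1.759
```

```text
t 12.7 pos [ 0.4448 -0.2022  0.1317] psi 1.7840496500557552 F [-2.405  -0.1701 -0.4281] T [-0.1257  0.0993 -0.5675] open 0.02148214801400191 q [-0.5663 -0.1823  2.0077 -0.0229  1.3343 -2.3448]
tool delta [-0.0039  0.0024  0.0006] turn 0.025049650055755324
```

Call:
apply_moves(deltas=[[0,-0.006,0,-0.04,-0.7],[0,-0.006,0,-0.04,-0.7],[0,-0.003,0,-0.02,-0.7],[0,0,0,0,-0.7],[0,0,0,0,-0.7],[0,0,0,0,-0.7],[0,0,0,0,-0.7],[0,0,0,0,-0.7]])

```text
t: 13.7
tool_pos: [0.4452, -0.2015, 0.1315]
tool_rot: [0.457, -3.075, -0.059]
contact_force: [-4.2, 3.3, 1.6]
opening: 0.0216
```

```bash
python3 rem.py .448 -.199 .131 1.759
```

```text
t 13.7 pos [ 0.4452 -0.2015  0.1315] psi 1.8650291086512594 F [-4.2302  3.3005  1.6121] T [-0.1133  0.0144 -1.8732] open 0.021587283596870847 q [-0.5814 -0.162   1.9908  0.0071  1.3623 -2.4486]
tool delta [-0.0034  0.0015  0.0005] turn 0.10602910865125947
```

The lever is firmly on its stop: 1.9 N m of couple and no movement. I'll release, lift clear and look.

Call:
apply_moves(deltas=[[0,0,0,0,-0.2],[0,0,0,0,0.3],[0,0,0,0,0.3],[0,0,0,0,0.3],[0,0,0,0,0.3],[0,0,-0.03,0,0.3],[0,0,-0.05,0,0.3],[0,0,-0.05,0,0.3]])

```text
t: 14.7
tool_pos: [0.4484, -0.2046, 0.2591]
tool_rot: [0.473, -3.064, -0.065]
contact_force: [0.5, 0.0, 0.6]
opening: 0.0556
```

```bash
python3 rem.py .2 -.45 .28 1.759
```

```text
t 14.7 pos [ 0.4484 -0.2046  0.2591] psi 1.8763772930081544 F [0.521  0.0175 0.5808] T [ 0.0003 -0.0295  0.0187] open 0.05559776218211058 q [-0.5815 -0.2453  1.8454  0.0041  1.5997 -2.4587]
tool delta [ 0.3115 -0.1582 -0.0181] turn 0.11737729300815447
```

Call:
apply_moves(deltas=[[0.03,-0.016,-0.01,0,0.3],[0.04,-0.02,-0.004,0,0.3],[0.04,-0.02,-0.002,0,0.3],[0.04,-0.02,-0.002,0,0.3],[0.04,-0.02,0,0,0.3],[0.04,-0.02,0,0,0.3],[0.03,-0.016,0,0,0.3],[0,0,0,0,0.3]])

```text
t: 15.7
tool_pos: [0.2376, -0.4178, 0.2876]
tool_rot: [0.482, -3.072, -0.047]
contact_force: [0.7, 0.5, -0.6]
opening: 0.0556
```

Run:
```python
from station import ctrl
from h import *
p=ctrl.get_image("top");cv2.imwrite("pics/t5.png",p["img"][:,:,::-1])
cv2.imwrite("pics/t5c.png",cv2.resize(p["img"][130:260,220:420],None,fx=4,fy=4,interpolation=cv2.INTER_CUBIC)[:,:,::-1])
print(blob(p,(225,180,275,215)));print(blob(p,(355,195,410,255)))
print(ctrl.get_obs()["tool_pos"],ctrl.get_obs()["contact_force"])
```

```text
{'n': 146, 'mean': array([0.52846235, 0.28998846], dtype=float32), 'rect_c': (0.5289427638053894, 0.2902522683143616), 'size': (0.018503835424780846, 0.07783116400241852), 'dir_svd': np.float32(-1.4182986), 'dir_rect': np.float32(-1.4288751)}
{'n': 179, 'mean': array([ 0.44981575, -0.19833754], dtype=float32), 'rect_c': (0.4507305920124054, -0.19898715615272522), 'size': (0.08174621313810349, 0.023322895169258118), 'dir_svd': np.float32(-2.9535818), 'dir_rect': np.float32(0.21603832)}
[ 0.23831298 -0.41716318  0.28761395] [0.03913174 0.03790394 0.26598791]
```

View pics/t5c.png

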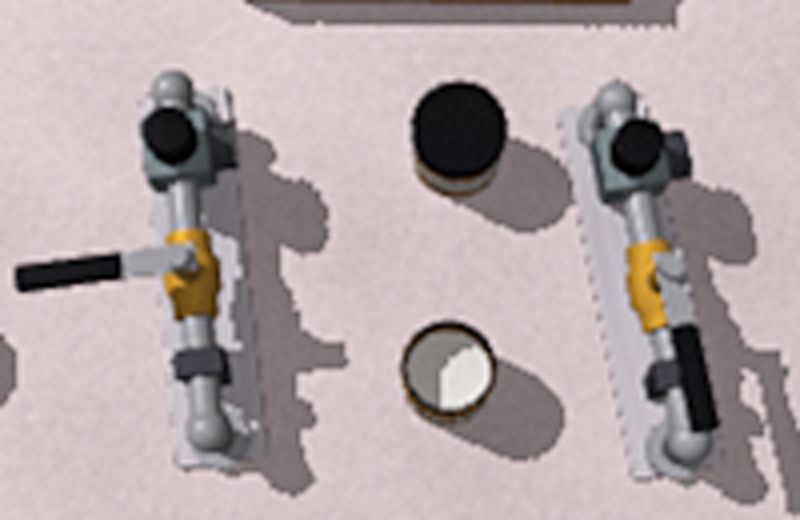

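View pics/t5.png

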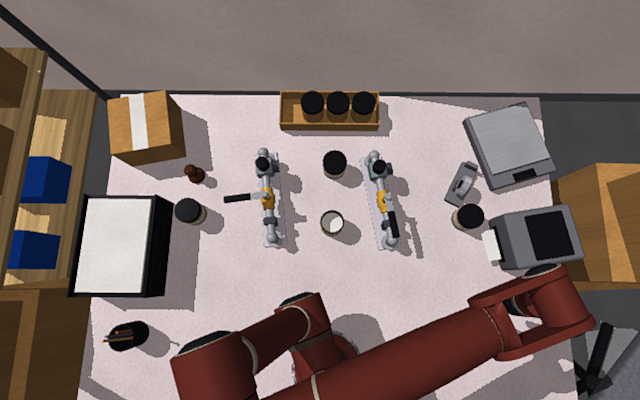

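The running lever (left) is now across its pipe, with its sleeve at about (237,198). The standby lever (right) lies along its pipe, sleeve at about (394,224). The loose things haven't moved, so I'm handing in.

```bash
python3 -c "
from station import ctrl
print(ctrl.finish_job())"
```

```text
the job is handed in; nothing more can be done
None
```

I shut the running unit (left) first, then opened the standby unit (right). Both levers are released, the arm is clear, and I handed the job in at about 16 s. I saw both results in the camera before handing in, but `finish_job` gave no verdict.

- **Running lever (shut):** it measures 0.14–0.15 rad against a pipe heading of 0.134 rad, so it is square across the pipe to within about 1°, roughly the measuring noise. A cruder estimate from the sleeve positions gave about 2° short of square. I still take it as on its stop, because it did not move under a 0.7–1 N m couple, about three times what it takes to turn it. I confirmed it was shut before touching the other lever.
- **Standby lever (open):** it lies at 0.188 rad against a pipe heading of 0.1885 rad. It did not move under a 1.9 N m couple, so it is on its stop.
- **Loose things:** the last top picture shows the tubes, stamp and tape dispenser where they stood. This was judged by eye; I did not measure their positions.
- **Forces and tilt:** the highest wrist force I read was about 5 N. Pushing against the stops tilted the tool by a few degrees, with no effect on the result.

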